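File a brass sample link in the rack inside a cabinet door

ROBOT

A 6-joint arm with a two-finger parallel gripper is mounted at the origin on the work surface. World frame = base frame: x ahead of the robot, y to its left, z up, the work surface at z = 0. Lengths are in m, angles in rad, forces in N, time in s.
With the tool pointing down it reaches from about 0.25 to 0.775 m from the base axis. Payload 4 kg.
Tool frame: the origin (TCP) lies at the very end of the fingers, on their centre line; the grasp point (between the pads) lies 19 mm behind it; z points along the fingers, y is the line along which they close (so a half turn about z gives the same grasp; the last joint's range is limited). The gripper opens to 85 mm and grips with 20 to 120 N. Pads are 22 mm wide; open, the fingers measure 114 mm over their backs; the gripper's body (76 mm by 85 mm) begins 54 mm behind the grasp point. The pads swing forward as they close: fully open they stand 13 mm farther back than shut.
Start: joints at [-1.404, 0.087, 1.371, -0, 1.684, -0.103], TCP at [0.147, -0.53, 0.231] pointing down, gripper open.
Joint ranges: [-3.1, 3.1], [-0.76, 2.03], [0.27, 2.55], [-1.08, 4.22], [0.17, 2.65], [-2.57, 2.57]. Speed limits (rad/s): [2.79, 2.79, 3.14, 3.14, 3.14, 3.14].

INTERFACE

Orientations are given as a rotation vector (axis times angle).
In Python, from workcell import ctrl gives the robot as it stands. Calls block until the motion is done:
- ctrl.move_pose(position, orientation): joint-space move of the TCP to a pose.
- ctrl.move_l(position, attitude=None, speed=0.15): straight line of the TCP; attitude=None keeps the orientation; speed is the mean speed in m/s.
- ctrl.set_joints(angles): joint-space move.
- ctrl.open() and ctrl.close(f_grip=None): open the fingers fully, or close them until they stop; f_grip is the grip in N (None keeps the last).
- ctrl.hold(seconds).
- ctrl.solve_ik(position, orientation): joint angles nearest the present ones, or None.
- ctrl.observe(): the state.
- ctrl.camera(name): name is "side" or "top"; returns a dict with "img" (420x560x3 uint8, red, green, blue), "intrinsics" (3x3 intrinsics, pixels), "R" (3x3) and "t" (3): a world point X has camera coordinates R X + t. Camera axes: x right, y down, z forward; pixel columns grow to the right and rows downward; lengths in m; the calibration is good to about 2 mm. A picture is of the moment at which its call begins. There is no depth.
A pose or a line that the arm cannot do raises ctrl.MotionError and nothing moves.
- ctrl.finish_job(): hands the job in; it is judged then, once.
The state is a dict: "time_s": time; "q": joint angles; "dq": joint speeds; "joint_efforts": joint torques, N m; "eef_pos": TCP position; "tcp_rot": TCP orientation; "contact_force": force on the tool from outside, world axes, zero at the start; "wrist_torque": the same for the moment, N m; "grip_width": finger opening in m; "gripper_force": force on a finger pad.
Only numpy, scipy, OpenCV 4.12 (cv2) and the standard library are available. Lean on these libraries where they do the work, as an engineer would, in place of code of your own. Each camera call takes 0.05 s, during which the arm holds its last target. There are 200 camera calls.

TASK

Pull the sample cabinet's door open by its handle and swing it wide (over 83 degrees). Then find the brass link with a round boss at both ends among the parts in the grey bin, lay it gently (pressing under 25 N) in the rack on the inside of the door, and feel it touch down before you let go. Leave the door wide open for the next samples, leave the other parts in the bin and do not disturb the mug, jar and calliper.

Things in the scene. Friction and masses are not known exactly. Their poses are not given: they have to be found in the camera images.
- cabinet: Desktop sample cabinet, fixed: grey, 185 deep (x), 220 wide (y). Origin: underside centre; door on its -x side. A wooden top board (z 190 to 210) overhangs the door face by 30 mm, with an index box on it to z 261 almost flush with the board edge: a vertical gripper does not fit over the handle; come tilted 30 to 45 degrees from vertical, fingers pointing forward and down.
- door (a joint): Angle of the white door in rad: 0 shut, grows as it opens to a stop at 1.9. The door swings towards the robot about a vertical hinge at its left edge (as seen from the robot), clockwise seen from above. It stays where it is left (stiff hinge: about 2 to 4 N at the handle). Panel 220 wide, 15 thick, z 20 to 180 mm.
- door_hinge (a point): Point on the hinge axis, in the mid-plane of the panel, 100 mm above the desk. Its frame turns with the door: the panel runs along its -y from 0 to 220 mm, its -x points out of the outer face, z up.
- handle: Vertical round steel bar handle on the outer face of the door near its free edge: bar diameter 12, 92 mm long overall (z 54 to 146 mm over the desk). Origin at the bar's centre, 100 mm over the desk, 52.5 mm out from the panel's mid-plane (45 mm off the face) and 190 mm from the hinge. Axes as door_hinge.
- rack: Dark steel tray on the inside of the door, open at the top. Origin: centre of its floor (upper side), 130 mm over the desk; axes turn with the door: y along it, x away from its inner face, z up. Inside 140 (y) x 80 (x) mm, rim 18 mm above the floor, walls 4 mm. Its centre is 44 mm from the inner face, 105 mm from the hinge along the door; the panel rises 50 mm above the floor.
- bin: Fixed grey open bin 160 (x) x 250 (y) x 45 mm high, walls and floor 5 mm, origin at its underside centre. Four brass parts lie in it side by side, all roughly along its x, about 52 mm apart along y, in any order.
- link: The part to file: brass dog-bone link, 110 mm long (x), 20 mm high, a round boss diameter 34 at BOTH ends (centres at x = +-38 mm, a small dark disc on each), joined by a straight web 16 mm wide (y). Origin: underside centre; z up. About 0.45 kg.
- lever_arm: Not to be taken: brass bar 16 wide, 20 high, with one round boss at one end only, 110 mm long. Origin: underside centre.
- bar_stock: Not to be taken: plain brass bar 115 x 16 x 20 mm. Origin: underside centre.
- bracket: Not to be taken: brass bar 110 x 16 x 20 mm with one end turned up to 54 mm height. Origin: underside centre.
- mug: Bystander: white mug, diameter 80, 90 high, on the desk left of the cabinet. Origin: underside centre.
- jar: Bystander: glass jar, diameter 60, 80 high, right of the cabinet. Origin: underside centre.
- calliper: Bystander: digital calliper lying flat, 150 long, 12 thick, on the desk between robot and cabinet (the door swings over it). Origin: underside centre.

How it is judged:
By the outcome, as a careful person would: the job done as asked, in the order asked, and still so for the second after the job is handed in, with the robot touching nothing.
It also fails if it takes over 61 s, if anything falls off the work surface, if the arm or the gripper's body presses on something with over 40 N, if the wrist force passes 120 N, or if a joint passes its speed limit or range.

## Working session

There is one attempt and no reset: what is moved stays moved. The work goes in short steps, each a Python script; the robot and the scene stay as the last script left them, time stands still between calls to the robot, and variables do not carry over. Pictures are saved under pics/ and viewed, at most 10 in all, crops included, and the job is handed in when it is done.

```bash
ls; mkdir -p pics; python3 - <<'E'
from workcell import ctrl
import cv2,numpy as np
for n in("top","side"):
    c=ctrl.camera(n);cv2.imwrite(f"pics/{n}0.png",c["img"][:,:,::-1]);np.savez(f"pics/{n}0.npz",**c)
    print(n,c["intrinsics"].tolist(),np.round(c["R"],4).tolist(),np.round(-c["R"].T@c["t"],4))
s=ctrl.observe();print(s)
E
```

```text
pics
top [[448.4812759075612, 0.0, 281.31254446801967], [0.0, 448.4812759075612, 215.21407750961131], [0.0, 0.0, 1.0]] [[0.023, -0.9997, 0.0104], [-0.982, -0.0246, -0.1871], [0.1873, -0.0059, -0.9823]] [0.3585 0.0633 1.3754]
side [[396.1822889102764, 0.0, 271.6684853591751], [0.0, 396.1822889102764, 205.7305742790087], [0.0, 0.0, 1.0]] [[-0.9664, -0.2572, 0.0038], [-0.2442, 0.9129, -0.327], [0.0807, -0.3169, -0.945]] [0.5065 0.3527 1.0429]
{'time_s': 0.1, 'q': array([-1.40411215e+00,  8.79175399e-02,  1.37213513e+00, -1.33178651e-05,
        1.68358829e+00, -1.03131445e-01]), 'dq': array([-0.00066832, -0.00308623, -0.0038387 ,  0.00086353,  0.00015933,
       -0.00154321]), 'joint_efforts': array([ 3.39866463e-03, -3.53013682e+01, -3.14218962e+01, -1.62058791e-05,
        7.85490236e-03,  5.37741286e-06]), 'eef_pos': array([ 0.14650393, -0.52966023,  0.23022001]), 'tcp_rot': array([-3.11101937e+00, -4.22263329e-01,  1.22920683e-04]), 'contact_force': array([ 0.44491924, -0.28516005, -0.07194944]), 'wrist_torque': array([ 0.00783521,  0.00015285, -0.02229816]), 'gripper_force': 0.0, 'grip_width': 0.08519091808302896}
```

View pics/top0.png

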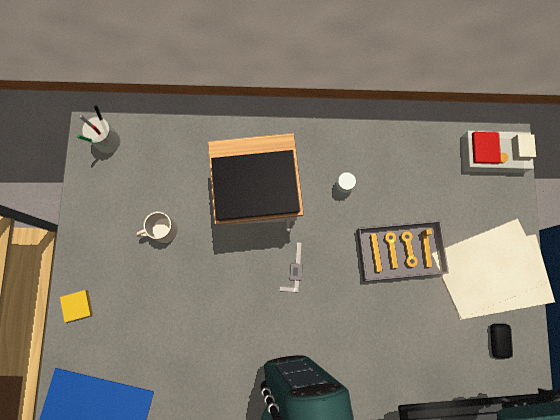

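View pics/side0.png

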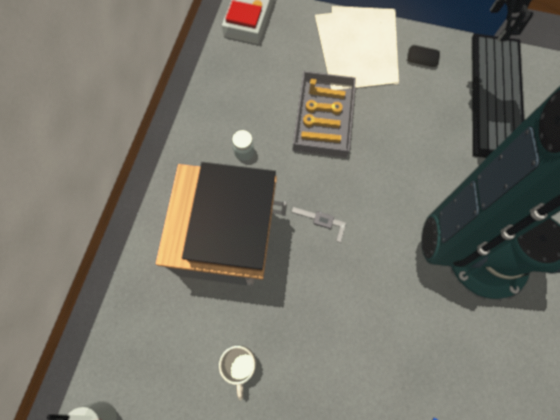

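The top view shows the bin at about (357–447, 222–283). From left to right it holds the bar (376), the lever arm (391), the link with two bosses (about 408, 237–262) and the bracket (428). The board's front corners are near (213,222) and (302,214), the handle tip is at (291,225), and the mug is at (157,228). In the side view the handle is at about (280,208).

```bash
python3 - <<'E'
from h import *
for n in("top","side"):
    c=dict(np.load(f"pics/{n}0.npz"));hsv=cv2.cvtColor(c["img"],cv2.COLOR_RGB2HSV)
    print(n,"V box",hsv[185,255] if n=="top" else hsv[220,235], "shadow", hsv[235,245] if n=="top" else hsv[290,230],"handle",hsv[225,291] if n=="top" else hsv[208,280])
    roi=np.zeros(hsv.shape[:2],np.uint8)
    if n=="top":roi[130:235,195:310]=255
    else:roi[150:285,150:282]=255
    w=cv2.inRange(hsv,(8,60,100),(25,220,255))&roi
    allp=np.concatenate([x[:,0] for x in cv2.findContours(w,0,1)[0] if cv2.contourArea(x)>5]).astype(float)
    P=np.array([ray(c,p,.21)[:2] for p in allp]);r=cv2.minAreaRect((P*1000).astype(np.float32));print("wood",np.round(r[0]),np.round(r[1]),r[2],np.round(cv2.boxPoints(r)).tolist())
    if n=="side":
        b=cv2.inRange(hsv,(12,90,90),(30,255,255))
        for cn in cv2.findContours(b,0,1)[0]:
            x,y,ww,h=cv2.boundingRect(cn)
            if cv2.contourArea(cn)<40 or not(293<x+ww/2<356 and 72<y+h/2<157):continue
            Q=np.array([ray(c,p,.025)[:2] for p in cn[:,0,:]]);r=cv2.minAreaRect((Q*1000).astype(np.float32));print("part",np.round(r[0],1),np.round(r[1],1),round(r[2],1))
    x,y,s=(270,195,66) if n=="top" else (245,180,66)
    cr=c["img"][y:y+s,x:x+s];cv2.imwrite(f"pics/c_{n}.png",cv2.resize(cr,(396,396),interpolation=0)[:,:,::-1])
cv2.imwrite("pics/crop1.png",np.hstack([cv2.imread(f"pics/c_{n}.png") for n in("top","side")]))
E
```

```text
top V box [30 21 48] shadow [18 34 76] handle [26 28 74]
wood [682. 131.] [234. 238.] 7.397594451904297 [[551.0, 234.0], [582.0, -2.0], [813.0, 28.0], [783.0, 264.0]]
side V box [18 21 62] shadow [25 19 80] handle [ 30  17 136]
wood [685. 132.] [233. 241.] 7.525999069213867 [[553.0, 236.0], [585.0, -2.0], [816.0, 28.0], [784.0, 267.0]]
part [ 511.6 -230. ] [114.1  26. ] 8.5
part [ 522.  -305.4] [113.7  90.4] 9.9
part [ 532.4 -385. ] [ 55.6 117.5] 76.7
```

View pics/crop1.png

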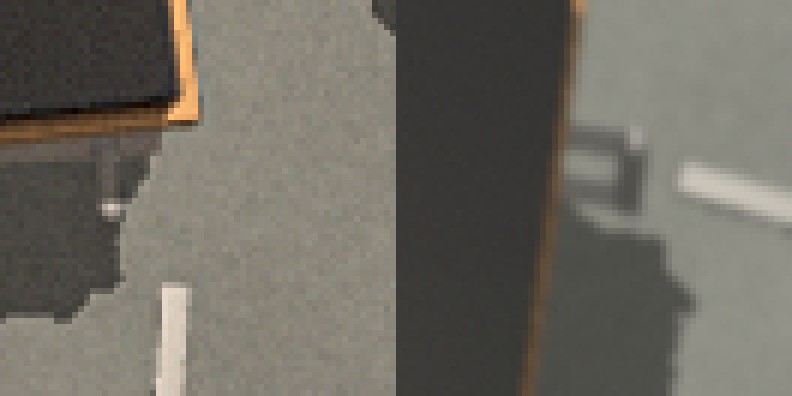

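The crop shows the top end of the handle bar at about (288.7, 229.5) in the top view and (285, 202.5) in the side view. I'll compare these with the pose derived from the board, then check IK along the arc.

```bash
cat >>h.py <<'E'
from scipy.spatial.transform import Rotation as Ro
psi=np.deg2rad(7.45)
def att(h,tilt,flip=1):
    z=np.array([np.sin(tilt)*np.cos(h),np.sin(tilt)*np.sin(h),-np.cos(tilt)])
    y=flip*np.array([-np.sin(h),np.cos(h),0]);return Ro.from_matrix(np.c_[np.cross(y,z),y,z])
def handle(H,th,z=.105):
    a=psi-th;R=np.array([[np.cos(a),-np.sin(a)],[np.sin(a),np.cos(a)]])
    return np.r_[H+R@[-.0525,-.19],z]
E
python3 - <<'E'
from h import *
from workcell import ctrl
H=np.array([.5904,.2305]);c=[dict(np.load(f"pics/{n}0.npz")) for n in("top","side")]
print("pred",handle(H,0),"rays",ray(c[0],(288.7,229.5),.146),ray(c[1],(285,202.5),.146))
for cc,uv in((c[0],(157,222)),):print("mug rim",ray(cc,uv,.09))
for tilt in(40,):
  for flip in(1,-1):
    for k in(0,.4,.7,1):
      out=[]
      for d in np.arange(0,101,10):
        th=np.deg2rad(d);r=att(psi-k*th,np.deg2rad(tilt),flip);p=handle(H,th)+.019*r.as_matrix()[:,2]
        q=ctrl.solve_ik(p,r.as_rotvec());out.append(q)
      bad=[i*10 for i,q in enumerate(out) if q is None];g=np.array([q for q in out if q is not None])
      print(tilt,flip,k,"bad",bad,"maxstep",np.abs(np.diff(g,axis=0)).max() if len(g)>1 else None,"q0",np.round(g[0],2) if len(g) else "","qe",np.round(g[-1],2) if len(g) else "")
E
```

```text
pred [0.56297876 0.03529671 0.105     ] rays [0.55311651 0.03440343 0.146     ] [0.55420109 0.03574733 0.146     ]
mug rim [0.57456787 0.41555653 0.09      ]
40 1 0 bad [] maxstep 0.2149662499328624 q0 [-0.13 -0.17  2.07  0.3   0.58 -2.02] qe [ 0.74 -0.25  2.13 -0.57  0.74 -0.64]
40 1 0.4 bad [] maxstep 0.31751714797644626 q0 [-0.13 -0.17  2.07  0.3   0.58 -2.02] qe [ 0.91  0.05  1.86 -0.74  1.25  0.16]
40 1 0.7 bad [] maxstep 0.41515645523270184 q0 [-0.13 -0.17  2.07  0.3   0.58 -2.02] qe [ 0.88  0.25  1.63 -0.63  1.58  0.5 ]
40 1 1 bad [] maxstep 0.5352177256983695 q0 [-0.13 -0.17  2.07  0.3   0.58 -2.02] qe [ 0.78  0.41  1.42 -0.47  1.83  0.82]
40 -1 0 bad [] maxstep 0.2149662499328624 q0 [-0.13 -0.17  2.07  0.3   0.58  1.12] qe [ 0.74 -0.25  2.13 -0.57  0.74  2.5 ]
40 -1 0.4 bad [60, 70, 80, 90, 100] maxstep 0.3175171479764449 q0 [-0.13 -0.17  2.07  0.3   0.58  1.12] qe [ 0.43 -0.4   2.24 -0.57  0.81  2.52]
40 -1 0.7 bad [40, 50, 60, 70, 80, 90, 100] maxstep 0.41515645523270184 q0 [-0.13 -0.17  2.07  0.3   0.58  1.12] qe [ 0.22 -0.35  2.2  -0.46  0.7   2.3 ]
40 -1 1 bad [30, 40, 50, 60, 70, 80] maxstep 4.601522343285836 q0 [-0.13 -0.17  2.07  0.3   0.58  1.12] qe [ 0.78  0.41  1.42 -0.47  1.83 -2.32]
```

```bash
cat >>h.py <<'E'
HG=np.array([.555,.035]);H0=np.array([.586,.2305]);T=np.deg2rad(40)
def onarc(d,off=0,z=.105):
    a=-d;R=np.array([[np.cos(a),-np.sin(a)],[np.sin(a),np.cos(a)]])
    v=R@(HG-H0);u=v/np.linalg.norm(v);r=att(psi-d,T,1)
    return np.r_[H0+v+off*u,z]+.019*r.as_matrix()[:,2],r,u
E
python3 - <<'E'
from h import *
from workcell import ctrl
p,r,u=onarc(0);rv=r.as_rotvec();ax=r.as_matrix()[:,2]
q=ctrl.solve_ik(p-.11*ax,rv);print(q)
ctrl.set_joints(q)
ctrl.move_l(p,rv,speed=.1)
s=ctrl.observe();print(s["time_s"],s["contact_force"])
ctrl.close(f_grip=40)
s=ctrl.observe();print(s["time_s"],s["contact_force"],s["grip_width"],s["gripper_force"])
c=ctrl.camera("side");cv2.imwrite("pics/g1.png",cv2.resize(c["img"][120:330,180:460],None,fx=2,fy=2)[:,:,::-1])
E
```

```text
[-0.1952523  -0.48563225  2.10766648  0.27293459  0.86647763 -2.00292892]
3.6833 [-0.48628602  0.5548727  -0.13070746]
4.35 [-0.42393154  8.13585496  1.19835773] 0.010837548622809725 38.99244725704193
```

View pics/g1.png

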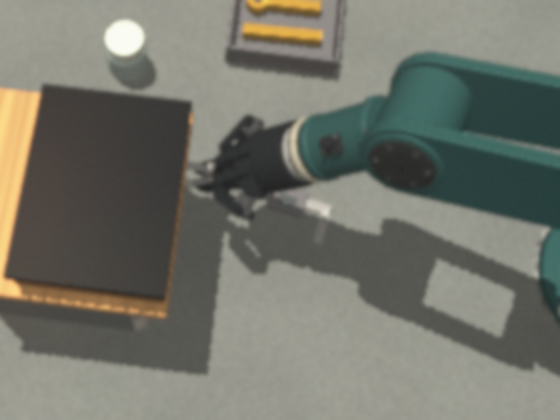

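The fingers have closed on the bar, with a width of about 11 mm and the tips at roughly (200,175) in the crop. Next I pull along the arc, correcting the radius from the force.

```bash
python3 - <<'E'
from h import *
from workcell import ctrl
off=0;f0=ctrl.observe()["contact_force"]*0
for d in list(range(4,92,4))+[92]:
    p,r,u=onarc(np.deg2rad(d),off)
    ctrl.move_l(p,r.as_rotvec(),speed=.05)
    s=ctrl.observe();F=s["contact_force"];fr=F[:2]@u;ft=F[:2]@np.array([u[1],-u[0]])
    print(d,"fr %.1f ft %.1f fz %.1f off %.4f w %.4f"%(fr,ft,F[2],off,s["grip_width"]),"t",round(s["time_s"],1))
    if np.linalg.norm(F)>45 or s["grip_width"]<.006: print("STOP");break
    off+=np.clip(.0003*fr,-.002,.002)
for n in("top","side"):
    c=ctrl.camera(n);cv2.imwrite(f"pics/{n}1.png",c["img"][:,:,::-1])
cv2.imwrite("pics/o1.png",cv2.resize(np.hstack([cv2.imread("pics/top1.png")[100:380,120:480],cv2.imread("pics/side1.png")[100:380,100:460]]),(792,308)))
E
```

```text
4 fr -8.9 ft 1.5 fz 0.9 off 0.0000 w 0.0109 t 4.8
8 fr -4.2 ft 1.9 fz 0.9 off -0.0020 w 0.0107 t 5.2
12 fr -0.1 ft 0.8 fz 2.7 off -0.0032 w 0.0107 t 5.7
16 fr -1.7 ft 1.7 fz 1.2 off -0.0033 w 0.0111 t 6.1
20 fr -2.9 ft 1.9 fz 2.4 off -0.0038 w 0.0109 t 6.5
24 fr 2.4 ft 1.1 fz 4.0 off -0.0047 w 0.0111 t 6.9
28 fr -4.5 ft 2.4 fz 2.4 off -0.0039 w 0.0107 t 7.3
32 fr 1.0 ft 1.6 fz 4.4 off -0.0053 w 0.0105 t 7.8
36 fr -2.1 ft 1.9 fz 3.3 off -0.0050 w 0.0109 t 8.2
40 fr -0.9 ft 1.5 fz 4.2 off -0.0056 w 0.0112 t 8.6
44 fr -0.5 ft 1.4 fz 4.8 off -0.0059 w 0.0111 t 9.0
48 fr -2.0 ft 1.2 fz 4.0 off -0.0060 w 0.0109 t 9.4
52 fr -0.6 ft 2.5 fz 6.1 off -0.0066 w 0.0110 t 9.8
56 fr -0.7 ft 3.1 fz 5.5 off -0.0068 w 0.0109 t 10.2
60 fr 0.7 ft 2.4 fz 6.7 off -0.0070 w 0.0110 t 10.7
64 fr -0.5 ft 2.4 fz 5.8 off -0.0068 w 0.0111 t 11.1
68 fr -1.2 ft 2.0 fz 5.4 off -0.0070 w 0.0108 t 11.5
72 fr -0.9 ft 3.0 fz 6.4 off -0.0073 w 0.0108 t 11.9
76 fr 0.7 ft 2.5 fz 6.7 off -0.0076 w 0.0111 t 12.3
80 fr -1.1 ft 1.6 fz 6.6 off -0.0074 w 0.0111 t 12.7
84 fr 0.7 ft 2.5 fz 7.9 off -0.0077 w 0.0112 t 13.1
88 fr -0.2 ft 2.1 fz 6.5 off -0.0075 w 0.0109 t 13.5
92 fr 0.2 ft 1.6 fz 7.0 off -0.0076 w 0.0108 t 13.9
```

View pics/o1.png

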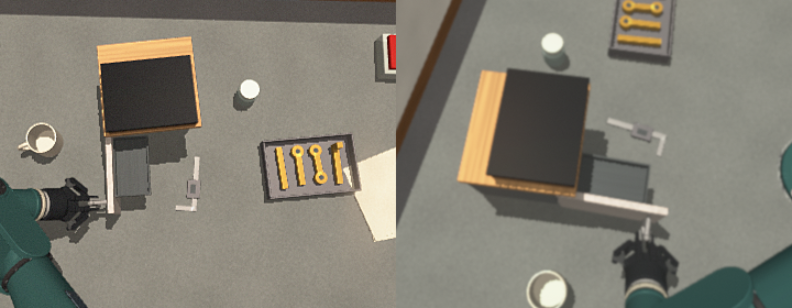

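The door is about 90° open. In the left image the panel edge runs from about (108,137) to (110,212) and the rack is at (131,167). The calliper, jar and mug haven't moved. I'll release the handle, back off, move above the bin and measure the rack and link.

```bash
python3 - <<'E'
from h import *
from workcell import ctrl
s=ctrl.observe();R=Ro.from_rotvec(s["tcp_rot"]).as_matrix();ax=R[:,2];p=s["eef_pos"]
print("handle",p-.019*ax)
ctrl.open()
ctrl.move_l(p-.10*ax,speed=.15)
p=ctrl.observe()["eef_pos"]
# go up
ctrl.move_l([p[0]-.03,p[1],.33],speed=.25)
best=None
for f in(1,-1):
    q=ctrl.solve_ik([.524,-.332,.20],att(np.deg2rad(10),0,f).as_rotvec());print(f,np.round(q,2) if q is not None else None)
    q2=ctrl.solve_ik([.45,.14,.25],att(np.deg2rad(97),0,f).as_rotvec());print(" place",np.round(q2,2) if q2 is not None else None)
    q2=ctrl.solve_ik([.45,.14,.25],att(np.deg2rad(7-90),0,f).as_rotvec());print(" place?",np.round(q2,2) if q2 is not None else None)
    q3=ctrl.solve_ik([.45,.14,.25],att(np.deg2rad(10),0,f).as_rotvec());print(" par",np.round(q3,2) if q3 is not None else None)
s=ctrl.observe();print(s["time_s"],s["q"])
E
```

```text
handle [0.39888366 0.2675549  0.10524119]
1 [-0.66  0.25  1.24 -0.    1.65 -2.4 ]
 place None
 place? [ 0.18 -0.09  1.51 -0.    1.72  0.06]
 par [ 0.18 -0.09  1.51  0.    1.72 -1.56]
-1 [-0.66  0.25  1.24 -0.    1.65  0.74]
 place [ 0.18 -0.09  1.51 -0.    1.72  0.06]
 place? None
 par [ 0.18 -0.09  1.51 -0.    1.72  1.58]
16.3667 [ 0.90179379  0.26412848  1.1264235  -0.58648648  2.20923456  0.56015426]
```

```bash
python3 - <<'E'
from h import *
from workcell import ctrl
rv=att(np.deg2rad(10),0,-1).as_rotvec()
ctrl.set_joints(ctrl.solve_ik([.38,.14,.34],rv)); ctrl.set_joints(ctrl.solve_ik([.32,-.15,.34],rv))
C={}
for n in("top","side"):
    c=ctrl.camera(n);C[n]=c;np.savez(f"pics/{n}2.npz",**c)
    cv2.imwrite(f"pics/{n}2.png",c["img"][:,:,::-1])
a=cv2.resize(C["top"]["img"][200:330,190:320],(400,400),interpolation=cv2.INTER_CUBIC);b=cv2.resize(C["side"]["img"][210:340,230:360],(400,400),interpolation=cv2.INTER_CUBIC)
cv2.imwrite("pics/r2.png",np.hstack([a,b])[:,:,::-1])
a=cv2.resize(C["top"]["img"][215:290,352:452],(400,300),interpolation=cv2.INTER_CUBIC);b=cv2.resize(C["side"]["img"][68:168,275:375],(400,400),interpolation=cv2.INTER_CUBIC)
cv2.imwrite("pics/l2.png",np.hstack([np.vstack([a,a[:100]]),b])[:,:,::-1])
print(ctrl.observe()["time_s"])
E
```

```text
18.5833
```

View pics/r2.png

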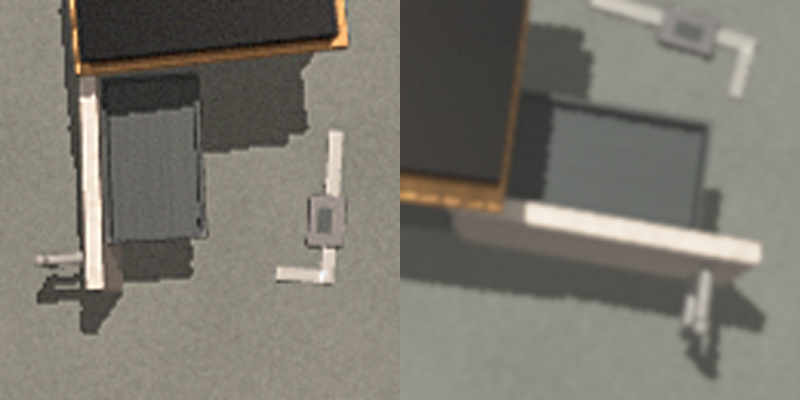

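View pics/l2.png

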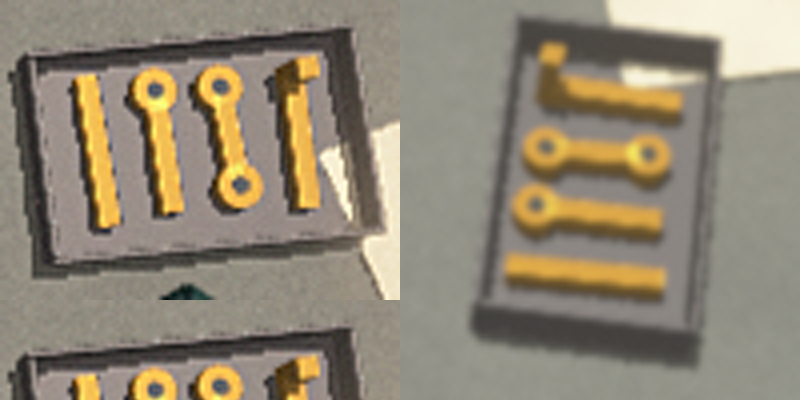

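The link's disc centres are at top pixels (407,236.8) and (412,261.3), and side pixels (312,105.5) and (337.3,106.8). In the top crop the panel's top strip runs from (90,80) to its free end at (94.5,289), and the near outer rim corner of the rack is at (206,237). In the side crop the free end is at (759,252). I'll turn these into positions.

```bash
python3 - <<'E'
from h import *
c=[dict(np.load(f"pics/{n}2.npz")) for n in("top","side")]
S=400/130
t=lambda x,y:(190+x/S-.5,200+y/S-.5); s=lambda x,y:(230+(x-400)/S-.5,210+y/S-.5)
for n,cc,uvs in(("top",c[0],[(407,236.7),(412,261.2)]),("side",c[1],[(311.8,105.3),(337,106.6)])):
    a,b=[ray(cc,(u-.3,v-.3),.025)[:2] for u,v in uvs];d=a-b
    print(n,"link c",(a+b)/2,"len",np.linalg.norm(d),"ang",np.degrees(np.arctan2(d[1],d[0])))
for n,cc,e,f in(("top",c[0],t(94.5,289),t(90,80)),("side",c[1],s(759,252),s(528,213))):
    e=ray(cc,e,.18)[:2];f=ray(cc,f,.18)[:2];d=(f-e)/np.linalg.norm(f-e);nn=np.array([d[1],-d[0]])
    print(n,"free end",e,"other",f,"ang",np.degrees(np.arctan2(d[1],d[0])),"rack",e+.115*d+.0515*nn)
for n,cc,ps in(("top",c[0],[t(206,237),t(109,241),t(201,75)]),("side",c[1],[s(709,122),s(695,228),s(560,95)])):
    print(n,"rim",[np.round(ray(cc,p,.148)[:2],4).tolist() for p in ps])
E
```

```text
top link c [ 0.52273864 -0.33484972] len 0.07537721951933915 ang 9.874744282081144
side link c [ 0.52358963 -0.33406427] len 0.07509014249602014 ang 11.614902427725564
top free end [0.37369767 0.21142598] other [0.55399676 0.22411551] ang 4.025864078558568 rack [0.49202955 0.16812684]
side free end [0.37565548 0.21002066] other [0.53827679 0.22540157] ang 5.40302544256997 rack [0.49499382 0.16957798]
top rim [[0.4215, 0.1194], [0.416, 0.2047], [0.5663, 0.1287]]
side rim [[0.426, 0.1202], [0.4192, 0.1998], [0.5389, 0.1289]]
```

```bash
python3 - <<'E'
from h import *
from workcell import ctrl
rv=att(np.deg2rad(10.5),0,-1).as_rotvec();P=np.array([.5232,-.3345,0])
ctrl.set_joints(ctrl.solve_ik(P+[0,0,.15],rv))
ctrl.move_l(P+[0,0,.05],speed=.15);ctrl.move_l(P+[0,0,.0190],speed=.04)
s=ctrl.observe();print(s["time_s"],s["eef_pos"],s["contact_force"])
ctrl.close(f_grip=60)
s=ctrl.observe();print(s["time_s"],s["eef_pos"],s["contact_force"],s["grip_width"],s["gripper_force"])
ctrl.move_l(P+[0,0,.030],speed=.04);ctrl.move_l(P+[0,0,.15],speed=.15);ctrl.hold(.2)
s=ctrl.observe();print(s["time_s"],s["contact_force"],s["wrist_torque"],s["grip_width"],s["gripper_force"])
im=[ctrl.camera(n)["img"][a:a+150,b:b+200] for n,a,b in(("top",190,320),("side",30,230))]
cv2.imwrite("pics/gr.png",cv2.resize(np.hstack(im),(800,300),interpolation=2)[:,:,::-1])
E
```

```text
21.5917 [ 0.52342207 -0.33463299  0.01924808] [ 0.2487749   0.12274473 -0.63644783]
22.2417 [ 0.52328563 -0.33446982  0.01935356] [-0.2581488   1.15236885  3.4974512 ] 0.01357006329603319 60.13127267360687
23.8167 [ 0.26214023  0.25024584 -4.16125505] [0.02674095 0.06718295 0.01185254] 0.013769996014030622 59.372220039367676
```

View pics/gr.png

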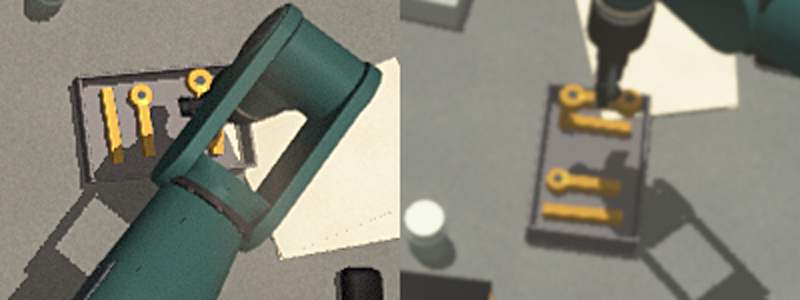

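The link is held, with about 4.2 N of weight on the wrist and a bar about 14 mm wide between the pads. It hangs level, and the other three parts are still in the bin (side crop at about y 125, 185 and 213). Next I carry it to the rack and feel for touchdown.

```bash
python3 - <<'E'
from h import *
from workcell import ctrl
rv0=att(np.deg2rad(10.5),0,-1).as_rotvec();rv=att(np.deg2rad(4.7),0,-1).as_rotvec()
ctrl.move_l([.5,-.30,.28],speed=.25)
ctrl.set_joints(ctrl.solve_ik([.40,-.08,.34],rv));ctrl.set_joints(ctrl.solve_ik([.40,.12,.33],rv))
X,Y=.4885,.1695
ctrl.move_l([X,Y,.27],rv,speed=.2);ctrl.move_l([X,Y,.165],speed=.12);ctrl.move_l([X,Y,.149],speed=.04);ctrl.hold(.3)
s=ctrl.observe();b=s["contact_force"];print(s["time_s"],b,s["eef_pos"],s["grip_width"])
im=[ctrl.camera(n)["img"][y:y+150,x:x+200] for n,y,x in(("top",180,180),("side",180,200))]
cv2.imwrite("pics/pl.png",cv2.resize(np.hstack(im),(800,300),interpolation=2)[:,:,::-1])
z=.149
while z>.138:
    z-=.0006;ctrl.move_l([X,Y,z],speed=.02);ctrl.hold(.08)
    F=ctrl.observe()["contact_force"]-b
    if F[2]>3:break
s=ctrl.observe();print("z",z,s["eef_pos"],F,s["contact_force"],s["wrist_torque"],s["time_s"])
E
```

```text
29.0333 [-0.55889133  0.62879307 -4.13557778] [0.48865366 0.16954122 0.14927479] 0.013632751312751606
z 0.1436000000000001 [0.48864035 0.16955161 0.1443098 ] [-1.46847647 -0.44678557  4.90029772] [-2.02736781  0.18200749  0.76471994] [-0.10200343  0.26539258  0.00403121] 32.1333
```

View pics/pl.png

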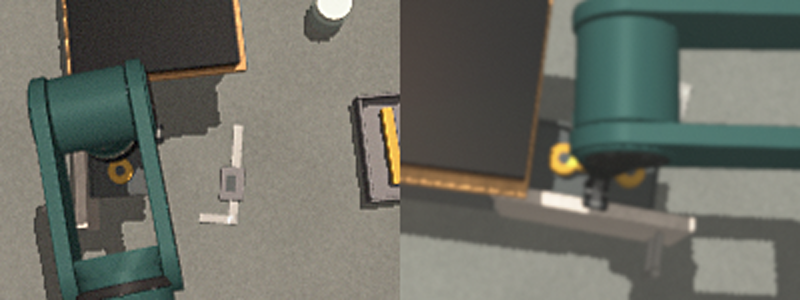

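The link hangs over the rack in both views, with bosses visible at (120,172) in the top half and at (565,158) and (630,178) in the side half. Touchdown came at z = 0.1443 with +4.9 N, exactly floor height. Now I release it and lift straight up.

```bash
python3 - <<'E'
from h import *
from workcell import ctrl
ctrl.open();s=ctrl.observe();print(s["time_s"],s["contact_force"],s["grip_width"])
p=s["eef_pos"];ctrl.move_l([.4885,.1695,.165],speed=.04);s=ctrl.observe();print(s["contact_force"],s["grip_width"])
ctrl.move_l([.4885,.1695,.28],speed=.15)
rv=att(np.deg2rad(4.7),0,-1).as_rotvec()
ctrl.move_l([.40,.12,.33],speed=.2);ctrl.set_joints(ctrl.solve_ik([.30,-.15,.34],rv))
s=ctrl.observe();print(s["time_s"],s["contact_force"],s["grip_width"])
C=[]
for n,y,x in(("top",130,130),("side",60,200)):
    c=ctrl.camera(n);np.savez(f"pics/{n}3.npz",**c);C.append(c["img"][y:y+270,x:x+360])
cv2.imwrite("pics/end.png",cv2.resize(np.hstack(C),(800,300),interpolation=2)[:,:,::-1])
E
```

```text
32.825 [ 0.49176259 -4.2805478  -3.60689219] 0.08548254993362538
[0.74010578 0.78002067 0.19156433] 0.0855717297428589
36.25 [-0.52666364  0.29882674 -0.78396994] 0.08535612466454927
```

View pics/end.png

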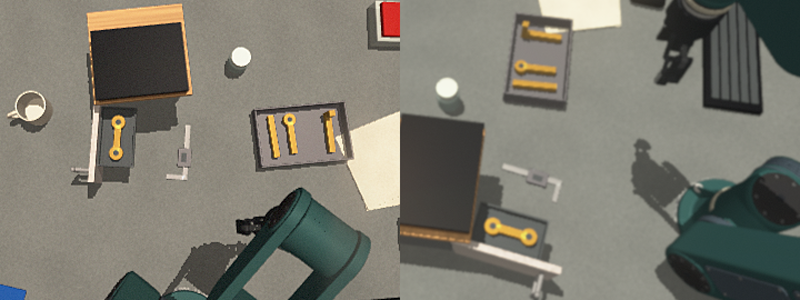

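The link lies flat in the rack at (117,137) and the door is wide open, at about 95° or more. The other three parts are in the bin, and the mug, jar and calliper are where they were. Handing in.

```bash
python3 -c "
from workcell import ctrl
print(ctrl.finish_job())"
```

```text
the job is handed in; nothing more can be done
None
```

The job is handed in at about 36 s: the door is open past 90°, the two-boss link lies in the door rack after touching down at about 5 N, and the final pictures show the other parts, mug, jar and calliper where they were.

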